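Set the portion stop screw and lock it with its jam nut

ROBOT

A 7-joint arm with a two-finger parallel gripper is mounted at the origin on the work surface. World frame = base frame: x ahead of the robot, y to its left, z up, the work surface at z = 0. Lengths are in m, angles in rad, forces in N, time in s.
With the tool pointing down it reaches from about 0.425 to 0.875 m from the base axis. Payload 4.7 kg.
Tool frame: the origin (TCP) lies midway between the tips of the shut fingers; the grasp point (between the pads) lies 19 mm behind it; y points along the fingers, z is the direction in which the jaws open and shut, and the axes are right-handed (so a half turn about y gives the same grasp; the last joint's range is limited). The gripper opens to 87 mm and grips with 3 to 60 N. Pads are 19 mm wide; open, the fingers measure 117 mm over their backs; the gripper's body (75 mm by 190 mm) begins 51 mm behind the grasp point.
Start: joints at [1.253, 0.321, -0.07, 1.45, 0.023, 1.371, -0.057], TCP at [0.212, -0.615, 0.223] pointing down, gripper open.
Joint ranges: [-2.86, 2.86], [-0.3, 2.09], [-1.38, 1.24], [0.06, 2.45], [-1.56, 4.7], [0.09, 2.05], [-2.69, 2.69]. Speed limits (rad/s): [2.57, 2.57, 3.14, 3.14, 3.14, 3.14, 3.14].

INTERFACE

Orientations are given as a rotation vector (axis times angle).
In Python, from bench import ctrl gives the robot as it stands.
- The arm moves only by the tool play_rows, never from a script. Its arguments are lists of equal length, an entry for each row: "translation": the shift along the tool's x, y, z in mm, a list of three; "turn": the turn, a rotation vector about the tool's x, y, z in rad, a list of three; "fingers": the opening, from -1 (shut) to 1 (fully open), so that 0 is half open. In form: {"translation": [[dx, dy, dz], ...], "turn": [[wx, wy, wz], ...], "fingers": [fingers, ...]}. A call has exactly 10 rows; each row shifts and turns the commanded pose from where the row before left it, along the tool's axes as they then stand; what a row does not reach is not made up. A row lasts 1/12 s, in which the tool goes at most 41.7 mm and 7.16 degrees, less where a joint would pass 70% of its speed; a pose out of reach is approached as far as the arm can. A call with a gripper value outside its range is refused whole. The fingers move at their own pace and stop on an object; "grip_force" is the grip in N (left out, the last holds). Time passes only in rows, so rows that do not move let the fingers close, or fill a call up. It gives the time, the measured TCP pose, the force and the opening at its end, in the units of the state.
- ctrl.get_state(): the state, without advancing time (a new reading comes with each control period).
- ctrl.get_image(name): name is "scene" or "top"; returns the picture (400x640x3 uint8, blue, green, red); there is no depth.
- ctrl.camera_info(name): a dict with "camera_matrix" (3x3 intrinsics, pixels), "R" (3x3) and "t" (3): a world point X has camera coordinates R X + t. Camera axes: x right, y down, z forward; pixel columns grow to the right and rows downward; lengths in m; the calibration is good to about 2 mm. A picture is of the moment at which its call begins. camera_info takes no time and is no camera call.
- ctrl.close_job(): hands the job in, once; it reports no verdict.
The state is a dict: "time": time; "joint_positions": joint angles; "qd": joint speeds; "joint_torque": joint torques, N m; "position": TCP position; "tool_rot": TCP orientation; "ft_force": force on the tool from outside, world axes, zero at the start; "torque": the same for the moment, N m; "grip_width": opening from 0.0 (shut) to 1.0 (fully open).
Only numpy, scipy, OpenCV 4.12 (cv2) and the standard library are available. Lean on these libraries where they do the work, as an engineer would, in place of code of your own. Each camera call takes 0.05 s, during which the arm holds its last target.

TASK

The stop screw on the portion filler has been slackened for cleaning. Turn its pointer knob clockwise until the nose lines up with the raised index rib on the end cap, then run the hexagonal jam nut down clockwise until it is tight against the filler's boss, with the pointer still on the rib when you let go. Leave the bowl, the ladle and the cup where they are.

Things in the scene. Friction and masses are not known exactly. Their poses are not given: they have to be found in the camera images.
- filler: Portion filler, fixed: grey foot plate 200 x 170 mm with a steel barrel (104 mm diameter) leaning 28 degrees from vertical towards the filler's own -x side (roughly towards the robot); a funnel, 90 mm wide, 152 mm high, on its +x side. Origin on the table, 20 mm from the plate's middle; z up. On the barrel's 116 mm end cap stand boss, jam nut and pointer knob on one leaning axis.
- boss_face (a point): Fixed point on the screw axis at the upper face of the boss, where the jam nut seats. Axes as the filler's (z up); in these the screw axis points up along (-sin 28, 0, cos 28 deg). Along the axis from here: end cap face -30 mm, boss (42 mm diameter) -30 to 0, jam nut above 0, bare screw (26 mm diameter), knob 32 to 52 mm when set, up to 2 mm higher before.
- index_rib (a point): Top of the black index rib, a radial rib 22 mm long, 7 mm wide and 6 mm high on the end cap, 47 mm out from the screw axis on the side away from the robot. Axes as those of the filler.
- stop_screw (a joint): Angle of the stop screw with its pointer knob: 0 = nose in line with the index rib; grows as the knob turns clockwise seen from above (from the knob's end). Starts between -1.4 and -0.6 rad, turns from -1.9 to 0.8, has no stop at 0 and stays where it is left (friction 0.15 N m). Sinks 8 mm per turn.
- knob_center (a point): Centre of the pointer knob, on the axis: a steel bar 13 mm thick, 20 mm high along the axis, reaching 15 mm behind the axis and, narrowing beyond 12 mm, 21.5 mm in front to the nose (engraved line on top). Turns with the screw: z up along the screw axis (28 degrees from vertical), x towards the nose, y across the thickness. The backed-off jam nut's top face may be only 18 mm below this point.
- jam_nut (a joint): Angle of the jam nut: 0 = seated tight against the boss (hard stop), negative = backed off; it grows as the nut is turned clockwise seen from above. It starts between -3.0 and -1.8 rad, stays where it is left (friction 0.12 N m) and sinks 8 mm per turn (1.27 mm per rad). It does not turn with the screw.
- nut_center (a point): Centre of the hexagonal steel jam nut, half-way up: 54 mm across flats, 62 mm across corners, 20 mm high along the axis. It turns and sinks with the nut: z along the screw axis (up), x square to one pair of flats; the other pairs stand at 60 and 120 degrees. Fingers can straddle the knob above it and reach past its lower face beside the thinner boss.
- bowl_center (a point): Bystander: centre of a loose steel bowl, 150 mm wide, 60 mm high.
- ladle_bowl (a point): Bystander: middle of the scoop of a loose steel ladle lying on the table; scoop 76 mm wide, handle 235 mm long towards its -x.
- cup_center (a point): Bystander: centre of a loose white ceramic cup, 76 mm wide, 45 mm high.

How it is judged:
On the way, in this order (a step that is already met when the one before it is completed fails the run):
1. the pointer is on the index rib while the jam nut is still backed off (value of joint stop_screw between -0.12 and 0.12 rad and value of joint jam_nut below -1 rad), for 0.2 s.
2. the jam nut is run down onto the boss (value of joint jam_nut above -0.08 rad), for 0.2 s.
At the end, for the whole second after the job is handed in: The pointer's nose is within 0.12 rad (7 degrees) of the index rib and the jam nut is seated on the boss, within 0.08 rad (0.1 mm) of its stop, both at rest (value of joint stop_screw between -0.12 and 0.12 rad and value of joint jam_nut above -0.08 rad and velocity of joint jam_nut between -0.05 and 0.05 rad/s and velocity of joint stop_screw between -0.05 and 0.05 rad/s); the robot touches nothing.
It fails at once if the bowl, the ladle or the cup is shifted by more than 30 mm (distance of any of bowl_center, ladle_bowl, cup_center from where it was at the start of the episode above 0.03 m).
It also fails if it takes over 54 s, if anything falls off the work surface, if the arm or the gripper's body presses on something with over 40 N, if the wrist force passes 120 N, or if a joint passes its speed limit or range.

## Working session

There is one attempt and no reset: what is moved stays moved. The work goes in short steps, Python scripts to look and compute and a tool call to move; the robot and the scene stay as the last step left them, time stands still between calls to the robot, and variables do not carry over. Pictures are saved under pics/ and viewed, and the job is handed in when it is done.

Besides the shell and the picture viewer there is one more tool, called after "Emit:" as name(argument=value, ...), one argument or row to a line, values as JSON. play_rows: Moves the arm, as the interface text tells. Its arguments: {"type":"object","properties":{"translation":{"type":"array"},"turn":{"type":"array"},"fingers":{"type":"array"},"grip_force":{"type":"number"}},"required":["translation","turn","fingers"]}

```bash
ls; mkdir -p pics; python3 - <<'E'
from bench import ctrl
import cv2,numpy as np
s=ctrl.get_state()
for k,v in s.items(): print(k,np.round(v,4))
for n in("scene","top"):
    im=ctrl.get_image(n); cv2.imwrite(f"pics/{n}0.png",im)
    c=ctrl.camera_info(n); print(n,c)
E
```

```text
pics
time 0.0
joint_positions [ 1.2531  0.3218 -0.0701  1.4516  0.0226  1.3708 -0.0569]
qd [ 0.0003 -0.0015  0.0006  0.0005 -0.0006  0.0001 -0.0009]
joint_torque [-5.00000e-04 -4.91291e+01 -4.04100e-01 -3.12538e+01 -6.40000e-02
  4.36000e-02  1.00000e-04]
position [ 0.2115 -0.6141  0.2215]
tool_rot [-0.3423  2.0437 -2.0399]
ft_force [ 0.7828 -0.0564  0.2273]
torque [-0.0005 -0.0052  0.0046]
grip_width 1.0028
scene {'camera_matrix': array([[415.06882   ,   0.        , 319.34944875],
       [  0.        , 415.06882   , 202.70017353],
       [  0.        ,   0.        ,   1.        ]]), 'R': array([[ 0.13297672,  0.99098639, -0.01622216],
       [ 0.60753828, -0.09443335, -0.78865682],
       [-0.78308009,  0.09501742, -0.61461961]]), 't': array([-0.09756097, -0.18631752,  1.37778023])}
top {'camera_matrix': array([[457.03678498,   0.        , 328.23532827],
       [  0.        , 457.03678498, 192.89430742],
       [  0.        ,   0.        ,   1.        ]]), 'R': array([[ 3.74143145e-04, -9.99987192e-01,  5.04731365e-03],
       [-9.95320634e-01, -8.60092367e-04, -9.66234698e-02],
       [ 9.66265734e-02, -4.98754442e-03, -9.95308208e-01]]), 't': array([0.01449261, 0.57513354, 1.01662671])}
```

View pics/scene0.png

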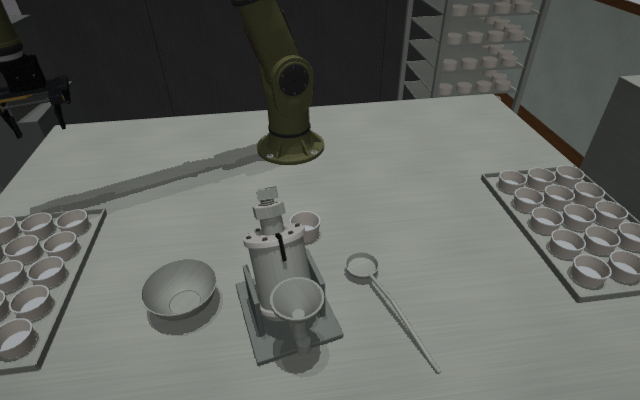

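View pics/top0.png

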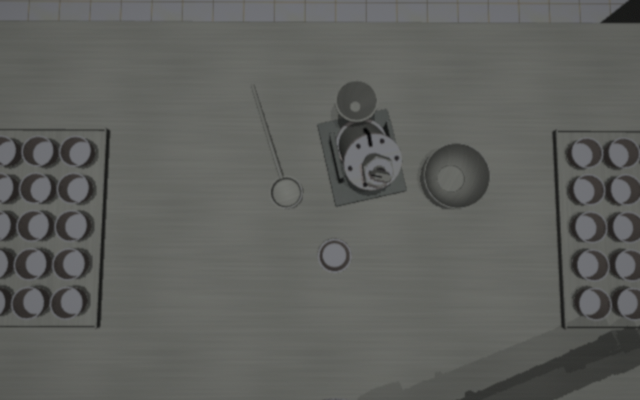

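The scene view shows the filler at about (285,280), with the knob on top at (267,192), the nut at (268,210) and the rib at (282,245). The bowl is at (180,290), the ladle scoop at (362,265) and the cup at (305,226). In the top view the knob is near (378,174) and the foot plate runs (318..405, 110..205). I'll zoom in.

```bash
python3 - <<'E'
import cv2
a=cv2.imread("pics/top0.png")[70:215,300:420]; b=cv2.imread("pics/scene0.png")[175:360,220:350]
cl=lambda i:cv2.convertScaleAbs(i,alpha=1.5)
cv2.imwrite("pics/ztop0.png",cl(cv2.resize(a,(480,580),interpolation=cv2.INTER_CUBIC)))
cv2.imwrite("pics/zsc0.png",cl(cv2.resize(b,(416,592),interpolation=cv2.INTER_CUBIC)))
a=cv2.imread("pics/top0.png")[125:200,335:410]; b=cv2.imread("pics/scene0.png")[180:265,235:320]
import numpy as np
cv2.imwrite("pics/zz0.png",cl(np.hstack([cv2.resize(x,(400,400),interpolation=cv2.INTER_CUBIC) for x in(a,b)])))
E
```

```text
(no output)
```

View pics/ztop0.png

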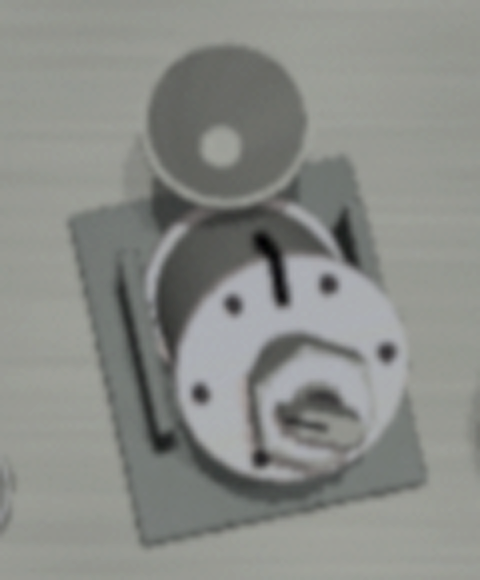

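View pics/zz0.png

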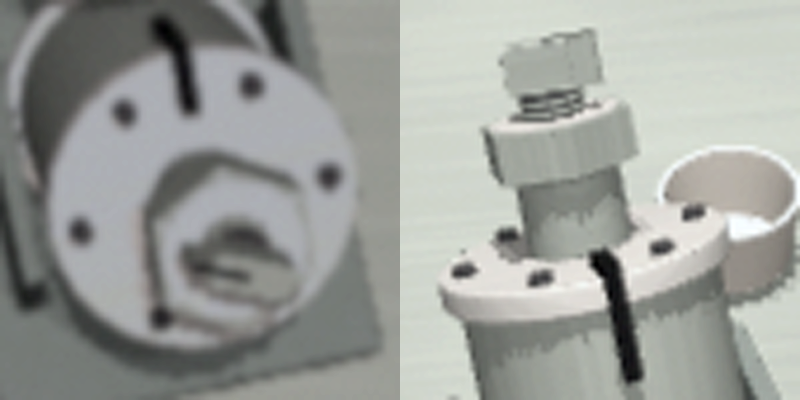

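Bolts and rib on the white cap show up in both views. I'll triangulate these, plus the plate corners as a check.

```bash
cat > h.py <<'E'
import numpy as np,cv2
from bench import ctrl
from scipy.optimize import least_squares
C={n:ctrl.camera_info(n) for n in("scene","top")}
def proj(n,X):
    c=C[n]; p=np.atleast_2d(X)@c["R"].T+c["t"]; q=p@c["camera_matrix"].T; return q[:,:2]/q[:,2:]
def ray(n,uv):
    c=C[n]; d=c["R"].T@np.linalg.solve(c["camera_matrix"],[uv[0],uv[1],1]); return -c["R"].T@c["t"],d/np.linalg.norm(d)
def tri(a,b):
    P=[c["camera_matrix"]@np.c_[c["R"],c["t"]] for c in(C["scene"],C["top"])]
    X=cv2.triangulatePoints(P[0],P[1],np.float64(a).reshape(2,1),np.float64(b).reshape(2,1)); return (X[:3]/X[3]).ravel()
def plane(n,uv,z):
    o,d=ray(n,uv); return o+d*(z-o[2])/d[2]
E
python3 - <<'E'
from h import *
def blob(im,p,r=4):
    x,y=[int(round(v)) for v in p]; g=cv2.cvtColor(im,cv2.COLOR_BGR2GRAY)[y-r:y+r+1,x-r:x+r+1].astype(float)
    w=np.clip(np.percentile(g,70)-25-g,0,None); Y,X=np.mgrid[-r:r+1,-r:r+1]
    return np.array([x+(w*X).sum()/w.sum(),y+(w*Y).sum()/w.sum()])
T=cv2.imread("pics/top0.png");S=cv2.imread("pics/scene0.png")
tz=np.array([(123,113),(251,85),(329,176),(82,231)])/5.333+[335,125]
sz=np.array([(662,246),(540,278),(463,270),(693,212)],float); sz[:,0]-=400; sz=sz/4.706+[235,180]
names=["+30","-30","-90","+90"];ang=np.radians([30,-30,-90,90]) # about axis from rib dir, + = toward +y
tb=[blob(T,p,3) for p in tz]; sb=[blob(S,p,3) for p in sz]
B=[]
for n,t,s in zip(names,tb,sb):
    X=tri(s,t);B.append(X);print(n,np.round(t,1),np.round(s,1),np.round(X,4),np.round(np.abs(proj("top",X)-t).max(),2))
a=np.radians(28)
def model(p):
    x,y,z,yaw,r=p; ex=np.array([np.cos(yaw),np.sin(yaw),0]);ey=np.array([-np.sin(yaw),np.cos(yaw),0]);ez=np.array([0,0,1])
    u=np.cos(a)*ex+np.sin(a)*ez
    return np.array([x,y,z])+r*(np.cos(ang)[:,None]*u+np.sin(ang)[:,None]*ey)
f=lambda p:np.r_[(proj("top",model(p))-tb).ravel(),(proj("scene",model(p))-sb).ravel()]
r=least_squares(f,[0.6,-.1,.25,0,.045]);print(np.round(r.x,4),np.abs(r.fun).max())
x=r.x;ax=np.array([-np.sin(a)*np.cos(x[3]),-np.sin(a)*np.sin(x[3]),np.cos(a)]);
for d in(0,30,62,83):print(d,np.round(x[:3]+ax*d/1000,4),proj("top",x[:3]+ax*d/1000),proj("scene",x[:3]+ax*d/1000))
np.save("cap.npy",np.r_[x[:4]])
q=np.array([(69,218),(348,157),(427,480),(145,545)])/4+[300,70]
Q=np.array([plane("top",p,.012) for p in q]);print(np.round(Q,3));print([np.linalg.norm(Q[i]-Q[i-1]) for i in range(4)],Q.mean(0),np.arctan2(*(Q[0]-Q[3])[[1,0]]))
E
```

```text
+30 [357.8 145.7] [290.1 232.1] [ 0.6494 -0.0398  0.2021] 0.69
-30 [381.6 140.6] [264.3 238.7] [ 0.6595 -0.0857  0.2018] 0.63
-90 [396.2 157.7] [248.1 237.1] [ 0.6296 -0.1165  0.1827] 0.61
+90 [349.6 168. ] [296.8 224.5] [ 0.6091 -0.0249  0.1835] 0.62
[ 0.6194 -0.0704  0.183   0.2223  0.047 ] 0.8160246299968321
0 [ 0.6194 -0.0704  0.183 ] [[372.20777887 162.76396914]] [[272.1523412  230.79273703]]
30 [ 0.6057 -0.0735  0.2094] [[375.31613291 167.66182661]] [[268.91103198 215.35881913]]
62 [ 0.591  -0.0769  0.2377] [[378.8581379  173.24299123]] [[265.39905105 198.63606246]]
83 [ 0.5814 -0.079   0.2562] [[381.3214895  177.12451336]] [[263.06304169 187.51284829]]
[[ 0.738  0.041  0.012]
 [ 0.775 -0.124  0.012]
 [ 0.584 -0.168  0.012]
 [ 0.546 -0.004  0.012]]
[np.float64(0.19782307744901997), np.float64(0.16884741997294436), np.float64(0.19672588147892384), np.float64(0.1682061781646677)] [ 0.66074977 -0.06370127  0.012     ] 0.22675754705384732
```

```bash
python3 - <<'E'
import cv2,numpy as np
a=cv2.imread("pics/top0.png")[150:190,360:400]; b=cv2.imread("pics/scene0.png")[183:223,248:288]
o=[cv2.convertScaleAbs(cv2.resize(x,(400,400),interpolation=cv2.INTER_NEAREST),alpha=1.4) for x in(a,b)]
cv2.imwrite("pics/zk0.png",np.hstack(o))
E
```

```text
(no output)
```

View pics/zk0.png

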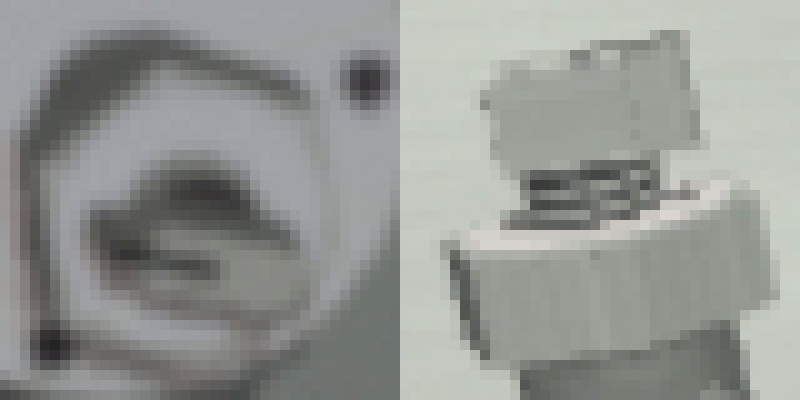

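```bash
cat >> h.py <<'E'
A28=np.radians(28)
def frame():
    x=np.load("cap.npy"); yaw=x[3]
    ex=np.array([np.cos(yaw),np.sin(yaw),0]);ey=np.array([-np.sin(yaw),np.cos(yaw),0]);ez=np.array([0,0,1.])
    ax=-np.sin(A28)*ex+np.cos(A28)*ez; u=np.cos(A28)*ex+np.sin(A28)*ez
    return x[:3],u,ey,ax
def onax(n,uv,h):
    c,u,v,w=frame(); o,d=ray(n,uv); X=o+d*(((c+h*w)-o)@w)/(d@w); q=X-c; return np.array([q@u,q@v])*1000
E
python3 - <<'E'
from h import *
print("line")
for uv in[(371,175.5),(381.5,177),(370,175),(391,178)]:
    p=onax("top",uv,.083);print(np.round(p,1),np.degrees(np.arctan2(p[1],p[0])))
print("nut")
for uv in[(365,166),(375.5,156.3),(390.8,160.2),(367,183.5)]:
    p=onax("top",uv,.053);print(np.round(p,1),np.hypot(*p),np.degrees(np.arctan2(p[1],p[0])))
c,u,v,w=frame();print("tilt axis",w,"u",u)
from scipy.spatial.transform import Rotation as R
s=ctrl.get_state();print(R.from_rotvec(s["tool_rot"]).as_matrix().round(3))
E
```

```text
line
[ 7.4 17.8] 67.44701634398346
[ 0.2 -0.4] -65.67370099266076
[ 8.7 19.4] 65.74814621764
[ -5.8 -17. ] -108.70897746083543
nut
[16.4 21.7] 27.17666405456299 52.9904221998295
[30.3 -0.3] 30.33101393679677 -0.5645342845802522
[ 16.4 -27. ] 31.650561171719847 -58.69380755190589
[-18.5  23.6] 29.98330445061274 127.99278595376516
tilt axis [-0.45791551 -0.10352262  0.88294759] u [0.86121382 0.19469773 0.46947156]
[[-0.945 -0.001  0.326]
 [-0.326  0.002 -0.945]
 [ 0.    -1.    -0.002]]
```

```bash
cat >> h.py <<'E'
from scipy.spatial.transform import Rotation as R
def goal(h,deg,off=(0,0)):
    """TCP at height h (m) over cap on axis, jaw axis z at deg (about w, from rib dir)."""
    c,u,v,w=frame(); t=np.radians(deg); z=np.cos(t)*u+np.sin(t)*v; y=-w; x=np.cross(y,z)
    return c+h*w+off[0]*u+off[1]*v, R.from_matrix(np.c_[x,y,z])
def rows(p,Rg,n,start=None):
    s=ctrl.get_state(); p0,R0=(s["position"],R.from_rotvec(s["tool_rot"])) if start is None else start
    rv=(R0.inv()*Rg).as_rotvec(); st=R.from_rotvec(rv/n); M=np.zeros((3,3)); Ri=R0
    for i in range(n): M+=Ri.as_matrix(); Ri=Ri*st
    t=np.linalg.solve(M,np.array(p)-p0)
    print("n",n,"trans mm",np.round(t*1000,2),"turn",np.round(rv/n,4),"|t|",np.linalg.norm(t)*1000,"deg/row",np.degrees(np.linalg.norm(rv)/n))
    Ri=R0;q=np.array(p0)
    P=[]
    for i in range(n): q=q+Ri.as_matrix()@t; Ri=Ri*st; P.append(q)
    print("path",[list(np.round(a,3)) for a in P[::max(1,n//5)]]); return P
def where():
    c,u,v,w=frame(); s=ctrl.get_state(); Rm=R.from_rotvec(s["tool_rot"]).as_matrix(); q=s["position"]-c
    z=Rm[:,2]; print("t",round(s["time"],2),"h",round(q@w*1000,1),"off",np.round([q@u*1000,q@v*1000],1),"jaw",round(np.degrees(np.arctan2(z@v,z@u)),1),"tilt err",round(np.degrees(np.arccos(min(1,-Rm[:,1]@w))),1),"grip",round(s["grip_width"],3),"F",np.round(s["ft_force"],1),"T",np.round(s["torque"],2),"q",np.round(s["joint_positions"],2))
E
python3 - <<'E'
from h import *
where(); p,Rg=goal(.1585,-22); print(p); rows(p,Rg,20)
E
```

```text
t 0.1 h 277.2 off [-438.9 -440.3] jaw -84.5 tilt err 28.0 grip 1.003 F [-1.  -0.6  0.1] T [-0.01  0.02  0.03] q [ 1.25  0.32 -0.07  1.45  0.02  1.37 -0.06]
[ 0.54682145 -0.0868459   0.32289788]
n 20 trans mm [-33.    -1.87  -4.75] turn [ 0.0156 -0.0528  0.0204] |t| 33.39509003407004 deg/row 3.361564939842659
path [[np.float64(0.241), np.float64(-0.599), np.float64(0.223)], [np.float64(0.35), np.float64(-0.523), np.float64(0.236)], [np.float64(0.439), np.float64(-0.425), np.float64(0.256)], [np.float64(0.503), np.float64(-0.311), np.float64(0.28)], [np.float64(0.539), np.float64(-0.185), np.float64(0.305)]]
```

Emit:
play_rows(
  translation=[
    [-33,-1.9,-4.8],
    [-33,-1.9,-4.8],
    [-33,-1.9,-4.8],
    [-33,-1.9,-4.8],
    [-33,-1.9,-4.8],
    [-33,-1.9,-4.8],
    [-33,-1.9,-4.8],
    [-33,-1.9,-4.8],
    [-33,-1.9,-4.8],
    [-33,-1.9,-4.8],
  ],
  turn=[
    [0.0156,-0.0528,0.0204],
    [0.0156,-0.0528,0.0204],
    [0.0156,-0.0528,0.0204],
    [0.0156,-0.0528,0.0204],
    [0.0156,-0.0528,0.0204],
    [0.0156,-0.0528,0.0204],
    [0.0156,-0.0528,0.0204],
    [0.0156,-0.0528,0.0204],
    [0.0156,-0.0528,0.0204],
    [0.0156,-0.0528,0.0204],
  ],
  fingers=[1,1,1,1,1,1,1,1,1,1],
)

```text
time: 0.93
position: [0.4591, -0.3946, 0.2638]
tool_rot: [-0.552, 1.52, -1.737]
ft_force: [0.5, -0.7, -0.6]
grip_width: 1.001
```

Emit:
play_rows(
  translation=[
    [-33,-1.9,-4.8],
    [-33,-1.9,-4.8],
    [-33,-1.9,-4.8],
    [-33,-1.9,-4.8],
    [-33,-1.9,-4.8],
    [-33,-1.9,-4.8],
    [-33,-1.9,-4.8],
    [-33,-1.9,-4.8],
    [-33,-1.9,-4.8],
    [-33,-1.9,-4.8],
  ],
  turn=[
    [0.0156,-0.0528,0.0204],
    [0.0156,-0.0528,0.0204],
    [0.0156,-0.0528,0.0204],
    [0.0156,-0.0528,0.0204],
    [0.0156,-0.0528,0.0204],
    [0.0156,-0.0528,0.0204],
    [0.0156,-0.0528,0.0204],
    [0.0156,-0.0528,0.0204],
    [0.0156,-0.0528,0.0204],
    [0.0156,-0.0528,0.0204],
  ],
  fingers=[1,1,1,1,1,1,1,1,1,1],
)

```text
time: 1.77
position: [0.5459, -0.0826, 0.3239]
tool_rot: [-0.683, 1.021, -1.395]
ft_force: [0.0, -0.1, -0.1]
grip_width: 0.996
```

```bash
python3 - <<'E'
from h import *
where(); p,Rg=goal(.1585,-22); rows(p,Rg,1); p,Rg=goal(.0585,-22); rows(p,Rg,9)
a=ctrl.get_image("top")[120:220,320:420]; b=ctrl.get_image("scene")[140:240,220:320]
cv2.imwrite("pics/a1.png",cv2.convertScaleAbs(np.hstack([cv2.resize(x,(400,400),interpolation=cv2.INTER_CUBIC) for x in(a,b)]),alpha=1.4))
E
```

```text
t 1.77 h 159.3 off [0.5 4.4] jaw -21.5 tilt err 0.2 grip 0.996 F [ 0.  -0.1 -0.1] T [-0.12  0.45  0.01] q [ 0.85 -0.27 -0.49  1.91 -0.44  1.07  0.33]
n 1 trans mm [4.26 0.85 1.17] turn [-0.0027  0.0083  0.0002] |t| 4.496955890955201 deg/row 0.502490307534321
path [[np.float64(0.547), np.float64(-0.087), np.float64(0.323)]]
n 9 trans mm [ 0.47 11.21  0.12] turn [-0.0003  0.0009  0.    ] |t| 11.215985246415967 deg/row 0.05583225639270234
path [[np.float64(0.551), np.float64(-0.082), np.float64(0.314)], [np.float64(0.556), np.float64(-0.081), np.float64(0.304)], [np.float64(0.561), np.float64(-0.081), np.float64(0.294)], [np.float64(0.567), np.float64(-0.08), np.float64(0.284)], [np.float64(0.572), np.float64(-0.079), np.float64(0.274)], [np.float64(0.577), np.float64(-0.079), np.float64(0.264)], [np.float64(0.582), np.float64(-0.078), np.float64(0.254)], [np.float64(0.587), np.float64(-0.077), np.float64(0.245)], [np.float64(0.593), np.float64(-0.076), np.float64(0.235)]]
```

View pics/a1.png

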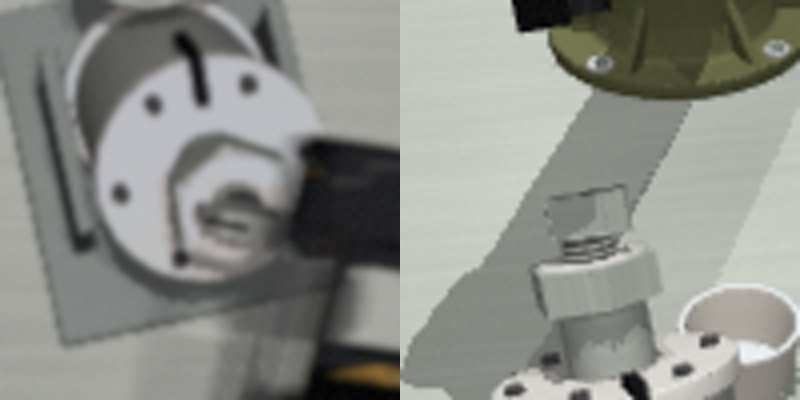

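The right view shows the gripper (dark) clear of the knob, and the knob and nut haven't moved. I'll go part of the way down and settle.

Emit:
play_rows(
  translation=[
    [0,10,0],
    [0,10,0],
    [0,10,0],
    [0,10,0],
    [0,10,0],
    [0,10,0],
    [0,0,0],
    [0,0,0],
    [0,0,0],
    [0,0,0],
  ],
  turn=[
    [0,0,0],
    [0,0,0],
    [0,0,0],
    [0,0,0],
    [0,0,0],
    [0,0,0],
    [0,0,0],
    [0,0,0],
    [0,0,0],
    [0,0,0],
  ],
  fingers=[1,1,1,1,1,1,1,1,1,1],
)

```text
time: 2.7
position: [0.5736, -0.0806, 0.2711]
tool_rot: [-0.68, 1.026, -1.4]
ft_force: [0.1, -0.4, 0.2]
grip_width: 0.996
```

```bash
python3 - <<'E'
from h import *
where(); p,Rg=goal(.0585,-22); rows(p,Rg,5)
E
```

```text
t 2.7 h 99.9 off [0.  0.1] jaw -21.9 tilt err 0.2 grip 0.996 F [ 0.1 -0.4  0.2] T [-0.16  0.45 -0.03] q [ 0.84 -0.18 -0.55  1.95 -0.4   0.94  0.29]
n 5 trans mm [ 0.02  8.27 -0.  ] turn [-0.0005  0.0003  0.0004] |t| 8.271435810427587 deg/row 0.03928751615527872
path [[np.float64(0.577), np.float64(-0.08), np.float64(0.264)], [np.float64(0.581), np.float64(-0.079), np.float64(0.257)], [np.float64(0.585), np.float64(-0.078), np.float64(0.249)], [np.float64(0.589), np.float64(-0.077), np.float64(0.242)], [np.float64(0.593), np.float64(-0.076), np.float64(0.235)]]
```

Emit:
play_rows(
  translation=[
    [0,8.3,0],
    [0,8.3,0],
    [0,8.3,0],
    [0,8.3,0],
    [0,8.3,0],
    [0,0,0],
    [0,0,0],
    [0,0,0],
    [0,0,0],
    [0,0,0],
  ],
  turn=[
    [0,0,0],
    [0,0,0],
    [0,0,0],
    [0,0,0],
    [0,0,0],
    [0,0,0],
    [0,0,0],
    [0,0,0],
    [0,0,0],
    [0,0,0],
  ],
  fingers=[1,1,1,1,1,0,-0.3,-0.5,-0.5,-0.5],
  grip_force=15,
)

```text
time: 3.53
position: [0.5926, -0.0763, 0.2345]
tool_rot: [-0.681, 1.026, -1.4]
ft_force: [-0.3, -0.5, 0.0]
grip_width: 0.705
```

```bash
python3 - <<'E'
from h import *
where(); a=ctrl.get_image("top")[120:220,320:420]; b=ctrl.get_image("scene")[140:240,220:320]
cv2.imwrite("pics/a2.png",cv2.convertScaleAbs(np.hstack([cv2.resize(x,(400,400),interpolation=cv2.INTER_CUBIC) for x in(a,b)]),alpha=1.4))
E
```

```text
t 3.53 h 58.3 off [-0.   0.1] jaw -21.9 tilt err 0.2 grip 0.705 F [-0.3 -0.5  0. ] T [-0.05  0.43  0.01] q [ 0.84 -0.11 -0.59  1.97 -0.36  0.84  0.26]
```

View pics/a2.png

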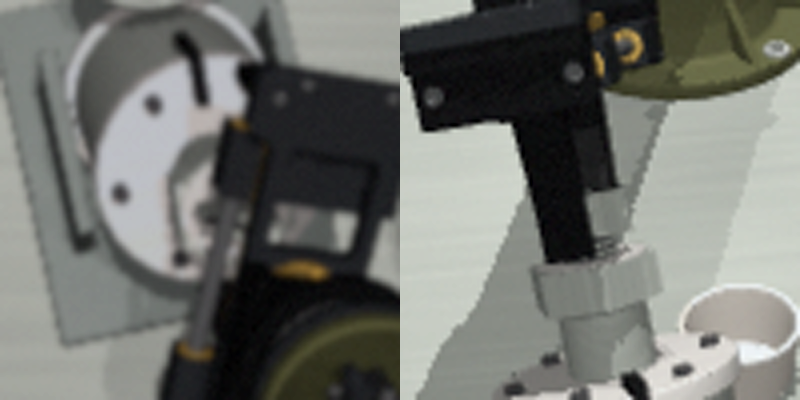

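The fingers straddle the knob above the nut and the tips clear the nut's top. I'll keep closing.

Emit:
play_rows(
  translation=[
    [0,0,0],
    [0,0,0],
    [0,0,0],
    [0,0,0],
    [0,0,0],
    [0,0,0],
    [0,0,0],
    [0,0,0],
    [0,0,0],
    [0,0,0],
  ],
  turn=[
    [0,0,0],
    [0,0,0],
    [0,0,0],
    [0,0,0],
    [0,0,0],
    [0,0,0],
    [0,0,0],
    [0,0,0],
    [0,0,0],
    [0,0,0],
  ],
  fingers=[-1,-1,-1,-1,-1,-1,-1,-1,-1,-1],
  grip_force=20,
)

```text
time: 4.47
position: [0.5937, -0.0764, 0.2347]
tool_rot: [-0.679, 1.024, -1.401]
ft_force: [5.0, 0.6, -2.5]
grip_width: 0.249
```

```bash
python3 - <<'E'
from h import *
where()
E
```

```text
t 4.47 h 58.1 off [ 1.  -0.2] jaw -21.9 tilt err 0.3 grip 0.249 F [ 5.   0.6 -2.5] T [-0.26 -0.31 -0.15] q [ 0.83 -0.11 -0.59  1.97 -0.36  0.84  0.26]
```

Emit:
play_rows(
  translation=[
    [0,0,0],
    [0,0,0],
    [0,0,0],
    [0,0,0],
    [0,0,0],
    [0,0,0],
    [0,0,0],
    [0,0,0],
    [0,0,0],
    [0,0,0],
  ],
  turn=[
    [0,0,0],
    [0,0,0],
    [0,0,0],
    [0,0,0],
    [0,0,0],
    [0,0,0],
    [0,0,0],
    [0,0,0],
    [0,0,0],
    [0,0,0],
  ],
  fingers=[-1,-1,-1,-1,-1,-1,-1,-1,-1,-1],
  grip_force=20,
)

```text
time: 5.3
position: [0.5937, -0.0765, 0.2347]
tool_rot: [-0.679, 1.024, -1.401]
ft_force: [4.7, -0.9, -2.0]
grip_width: 0.245
```

```bash
python3 - <<'E'
from h import *
where(); a=ctrl.get_image("top")[120:220,320:420]; b=ctrl.get_image("scene")[160:220,240:300]
cv2.imwrite("pics/a3.png",cv2.convertScaleAbs(np.hstack([cv2.resize(x,(400,400),interpolation=cv2.INTER_CUBIC) for x in(a,b)]),alpha=1.4))
E
```

```text
t 5.3 h 58.1 off [ 1.  -0.2] jaw -21.9 tilt err 0.3 grip 0.245 F [ 4.7 -0.9 -2. ] T [-0.32 -0.37 -0.2 ] q [ 0.83 -0.11 -0.59  1.97 -0.36  0.84  0.26]
```

View pics/a3.png

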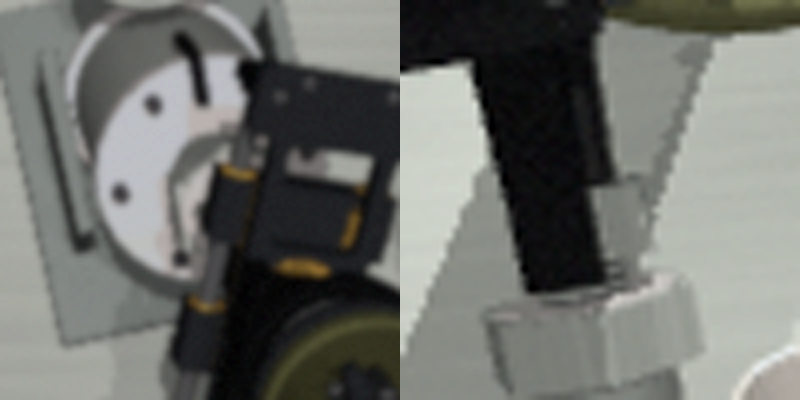

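The jaws stalled at 0.245, about 21 mm, but the knob is only 13 mm thick. The tips are probably clamping the 26 mm screw below the knob. I'll open a little, raise 7.5 mm and close again.

Emit:
play_rows(
  translation=[
    [0,0,0],
    [0,0,0],
    [0,0,0],
    [0,-2.5,0],
    [0,-2.5,0],
    [0,-2.5,0],
    [0,0,0],
    [0,0,0],
    [0,0,0],
    [0,0,0],
  ],
  turn=[
    [0,0,0],
    [0,0,0],
    [0,0,0],
    [0,0,0],
    [0,0,0],
    [0,0,0],
    [0,0,0],
    [0,0,0],
    [0,0,0],
    [0,0,0],
  ],
  fingers=[-0.2,-0.2,-0.2,-0.2,-0.2,-0.2,-1,-1,-1,-1],
  grip_force=20,
)

```text
time: 6.23
position: [0.5893, -0.077, 0.2407]
tool_rot: [-0.68, 1.026, -1.4]
ft_force: [8.9, -1.4, 0.4]
grip_width: 0.181
```

Emit:
play_rows(
  translation=[
    [0,0,0],
    [0,0,0],
    [0,0,0],
    [0,0,0],
    [0,0,0],
    [0,0,0],
    [0,0,0],
    [0,0,0],
    [0,0,0],
    [0,0,0],
  ],
  turn=[
    [0,0,0],
    [0,0,0],
    [0,0,0],
    [0,0,0],
    [0,0,0],
    [0,0,0],
    [0,0,0],
    [0,0,0],
    [0,0,0],
    [0,0,0],
  ],
  fingers=[-1,-1,-1,-1,-1,-1,-1,-1,-1,-1],
)

```text
time: 7.07
position: [0.5903, -0.0772, 0.2413]
tool_rot: [-0.678, 1.025, -1.401]
ft_force: [6.0, -0.2, -1.4]
grip_width: 0.152
```

```bash
python3 - <<'E'
from h import *
where(); a=ctrl.get_image("top")[120:220,320:420]; b=ctrl.get_image("scene")[160:220,240:300]
cv2.imwrite("pics/a4.png",cv2.convertScaleAbs(np.hstack([cv2.resize(x,(400,400),interpolation=cv2.INTER_CUBIC) for x in(a,b)]),alpha=1.4))
E
```

```text
t 7.07 h 65.6 off [ 1.  -0.2] jaw -21.9 tilt err 0.3 grip 0.152 F [ 6.  -0.2 -1.4] T [-0.21 -0.33 -0.3 ] q [ 0.84 -0.12 -0.58  1.97 -0.37  0.86  0.27]
```

View pics/a4.png

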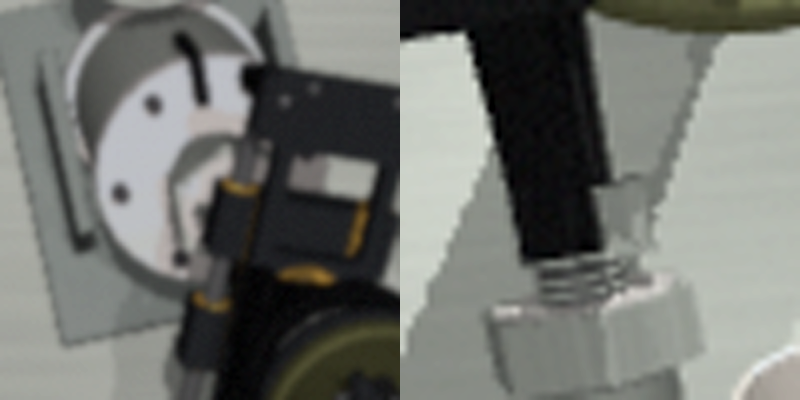

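The jaws now read 0.152, about 13.2 mm, so they are on the knob. The scene view shows the tips just above the knob's lower edge. Next I turn clockwise, which is + about tool y, and follow the sink.

Emit:
play_rows(
  translation=[
    [0,0,1],
    [0,0.13,0],
    [0,0.13,0],
    [0,0.13,0],
    [0,0.13,0],
    [0,0.13,0],
    [0,0.13,0],
    [0,0.13,0],
    [0,0.13,0],
    [0,0.13,0],
  ],
  turn=[
    [0,0,0],
    [0,0.1,0],
    [0,0.1,0],
    [0,0.1,0],
    [0,0.1,0],
    [0,0.1,0],
    [0,0.1,0],
    [0,0.1,0],
    [0,0.1,0],
    [0,0.1,0],
  ],
  fingers=[-1,-1,-1,-1,-1,-1,-1,-1,-1,-1],
  grip_force=25,
)

```text
time: 8.0
position: [0.5907, -0.0768, 0.2403]
tool_rot: [-0.001, 1.71, -1.742]
ft_force: [1.6, 0.2, 2.5]
grip_width: 0.148
```

```bash
python3 - <<'E'
from h import *
where()
E
```

```text
t 8.0 h 64.4 off [0.9 0.1] jaw -73.7 tilt err 0.1 grip 0.148 F [1.6 0.2 2.5] T [-0.13  0.36  0.13] q [ 0.92 -0.12 -0.65  1.96 -0.38  0.86 -0.63]
```

Emit:
play_rows(
  translation=[
    [0,0.12,0],
    [0,0.12,0],
    [0,0.12,0],
    [0,0,0],
    [0,0,0],
    [0,0,0],
    [0,0,0],
    [0,0,0],
    [0,0,0],
    [0,0,0],
  ],
  turn=[
    [0,0.095,0],
    [0,0.095,0],
    [0,0.095,0],
    [0,0,0],
    [0,0,0],
    [0,0,0],
    [0,0,0],
    [0,0,0],
    [0,0,0],
    [0,0,0],
  ],
  fingers=[-1,-1,-1,-1,-1,-1,-1,-1,-1,-1],
  grip_force=25,
)

```text
time: 8.83
position: [0.5908, -0.0767, 0.2399]
tool_rot: [0.254, 1.907, -1.809]
ft_force: [-0.3, 1.6, 3.7]
grip_width: 0.148
```

```bash
python3 - <<'E'
from h import *
where(); a=ctrl.get_image("top")[120:220,320:420]; b=ctrl.get_image("scene")[180:260,230:310]
cv2.imwrite("pics/a5.png",cv2.convertScaleAbs(np.hstack([cv2.resize(x,(400,400),interpolation=cv2.INTER_CUBIC) for x in(a,b)]),alpha=1.4))
E
```

```text
t 8.83 h 64.0 off [0.9 0.2] jaw -89.8 tilt err 0.1 grip 0.148 F [-0.3  1.6  3.7] T [0.37 0.26 0.09] q [ 0.94 -0.12 -0.68  1.96 -0.39  0.86 -0.9 ]
```

View pics/a5.png

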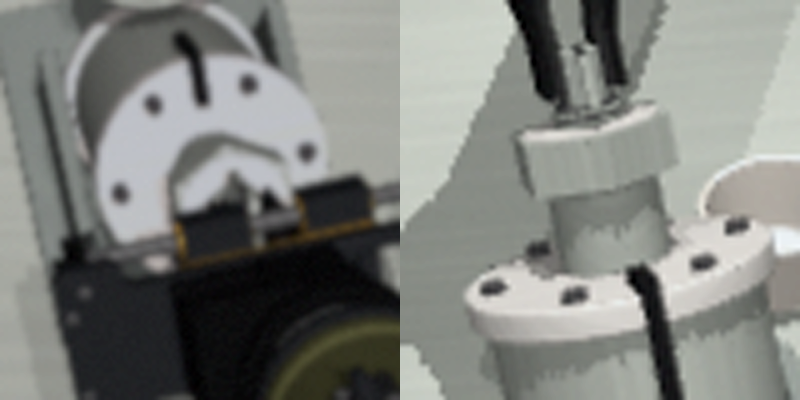

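In the scene view the knob now points at the rib, nose toward the camera, with the jaw at -89.8°. I'll release it and look before going on.

Emit:
play_rows(
  translation=[
    [0,0,0],
    [0,0,0],
    [0,0,0],
    [0,0,0],
    [0,0,0],
    [0,0,0],
    [0,0,0],
    [0,0,0],
    [0,0,0],
    [0,0,0],
  ],
  turn=[
    [0,0,0],
    [0,0,0],
    [0,0,0],
    [0,0,0],
    [0,0,0],
    [0,0,0],
    [0,0,0],
    [0,0,0],
    [0,0,0],
    [0,0,0],
  ],
  fingers=[1,1,1,1,1,1,1,1,1,1],
)

```text
time: 9.77
position: [0.5906, -0.0769, 0.2396]
tool_rot: [0.254, 1.907, -1.809]
ft_force: [-0.2, 0.6, 0.9]
grip_width: 0.822
```

Emit:
play_rows(
  translation=[
    [0,0,0],
    [0,0,0],
    [0,0,0],
    [0,0,0],
    [0,0,0],
    [0,0,0],
    [0,0,0],
    [0,0,0],
    [0,0,0],
    [0,0,0],
  ],
  turn=[
    [0,0,0],
    [0,0,0],
    [0,0,0],
    [0,0,0],
    [0,-0.105,0],
    [0,-0.105,0],
    [0,-0.105,0],
    [0,-0.105,0],
    [0,-0.105,0],
    [0,-0.105,0],
  ],
  fingers=[1,1,1,1,1,1,1,1,1,1],
)

```text
time: 10.6
position: [0.5906, -0.0769, 0.2396]
tool_rot: [-0.293, 1.45, -1.628]
ft_force: [-0.6, 0.5, -1.0]
grip_width: 0.999
```

```bash
python3 - <<'E'
from h import *
where(); a=ctrl.get_image("top")[120:220,320:420]; b=ctrl.get_image("scene")[180:260,230:310]
cv2.imwrite("pics/a6.png",cv2.convertScaleAbs(np.hstack([cv2.resize(x,(400,400),interpolation=cv2.INTER_CUBIC) for x in(a,b)]),alpha=1.4))
E
```

```text
t 10.6 h 63.9 off [0.5 0. ] jaw -53.4 tilt err 0.1 grip 0.999 F [-0.6  0.5 -1. ] T [-0.14  0.47 -0.01] q [ 0.88 -0.12 -0.63  1.96 -0.37  0.86 -0.28]
```

View pics/a6.png

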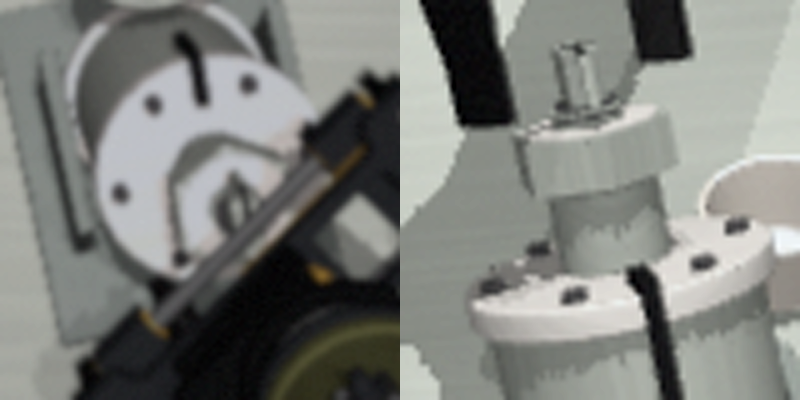

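The top view shows the nose on the rib line. I'll go on to jaw +30° and then descend round the nut.

Emit:
play_rows(
  translation=[
    [0,0,0],
    [0,0,0],
    [0,0,0],
    [0,0,0],
    [0,0,0],
    [0,0,0],
    [0,0,0],
    [0,0,0],
    [0,0,0],
    [0,0,0],
  ],
  turn=[
    [0,-0.122,0],
    [0,-0.122,0],
    [0,-0.122,0],
    [0,-0.122,0],
    [0,-0.122,0],
    [0,-0.122,0],
    [0,-0.122,0],
    [0,-0.122,0],
    [0,-0.122,0],
    [0,-0.122,0],
  ],
  fingers=[1,1,1,1,1,1,1,1,1,1],
)

```text
time: 11.53
position: [0.5906, -0.0769, 0.2396]
tool_rot: [-1.054, 0.494, -1.051]
ft_force: [-0.3, -0.3, 0.2]
grip_width: 1.001
```

Emit:
play_rows(
  translation=[
    [0,0,0],
    [0,0,0],
    [0,0,0],
    [0,0,0],
    [0,0,0],
    [0,0,0],
    [0,0,0],
    [0,0,0],
    [0,0,0],
    [0,0,0],
  ],
  turn=[
    [0,-0.122,0],
    [0,-0.122,0],
    [0,0,0],
    [0,0,0],
    [0,0,0],
    [0,0,0],
    [0,0,0],
    [0,0,0],
    [0,0,0],
    [0,0,0],
  ],
  fingers=[1,1,1,1,1,1,1,1,1,1],
)

```text
time: 12.37
position: [0.5906, -0.0769, 0.2396]
tool_rot: [-1.163, 0.299, -0.909]
ft_force: [-0.2, -0.4, 0.6]
grip_width: 1.0
```

```bash
python3 - <<'E'
from h import *
where(); rows(*goal(.025,30,(.001,0.0002)),8); a=ctrl.get_image("top")[120:220,320:420]; b=ctrl.get_image("scene")[180:260,230:310]
cv2.imwrite("pics/a7.png",cv2.convertScaleAbs(np.hstack([cv2.resize(x,(400,400),interpolation=cv2.INTER_CUBIC) for x in(a,b)]),alpha=1.4))
E
```

```text
t 12.37 h 63.9 off [0.5 0. ] jaw 30.1 tilt err 0.1 grip 1.0 F [-0.2 -0.4  0.6] T [-0.11  0.38 -0.03] q [ 0.76 -0.11 -0.52  1.97 -0.35  0.86  1.16]
n 8 trans mm [0.01 4.86 0.07] turn [0.     0.0003 0.0003] |t| 4.859439320773248 deg/row 0.023656039660165454
path [[np.float64(0.593), np.float64(-0.076), np.float64(0.235)], [np.float64(0.595), np.float64(-0.076), np.float64(0.231)], [np.float64(0.597), np.float64(-0.075), np.float64(0.227)], [np.float64(0.6), np.float64(-0.075), np.float64(0.223)], [np.float64(0.602), np.float64(-0.074), np.float64(0.218)], [np.float64(0.604), np.float64(-0.074), np.float64(0.214)], [np.float64(0.606), np.float64(-0.073), np.float64(0.21)], [np.float64(0.609), np.float64(-0.073), np.float64(0.205)]]
```

View pics/a7.png

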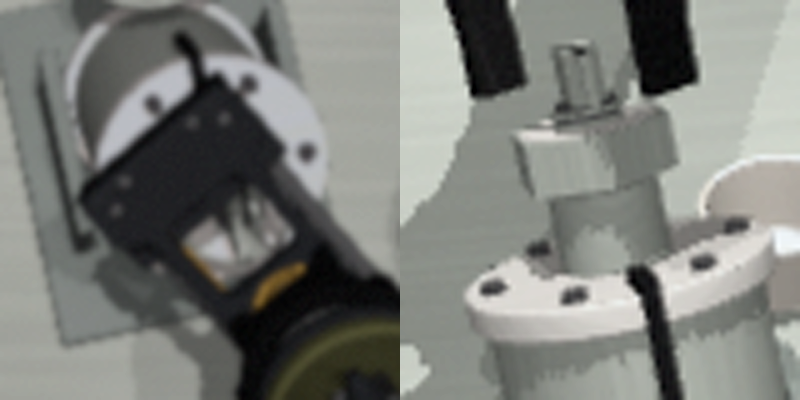

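The nut corner faces the rib side, as measured, and the fingers are clear either side. I'll descend and close on the flats.

Emit:
play_rows(
  translation=[
    [0,4.9,0.1],
    [0,4.9,0.1],
    [0,4.9,0.1],
    [0,4.9,0.1],
    [0,4.9,0.1],
    [0,4.9,0],
    [0,4.9,0],
    [0,4.9,0],
    [0,0,0],
    [0,0,0],
  ],
  turn=[
    [0,0,0],
    [0,0,0],
    [0,0,0],
    [0,0,0],
    [0,0,0],
    [0,0,0],
    [0,0,0],
    [0,0,0],
    [0,0,0],
    [0,0,0],
  ],
  fingers=[1,1,1,1,1,1,1,1,1,1],
)

```text
time: 13.3
position: [0.6088, -0.0724, 0.2047]
tool_rot: [-1.163, 0.299, -0.908]
ft_force: [-0.1, 0.2, -0.7]
grip_width: 1.001
```

Emit:
play_rows(
  translation=[
    [0,0,0],
    [0,0,0],
    [0,0,0],
    [0,0,0],
    [0,0,0],
    [0,0,0],
    [0,0,0],
    [0,0,0],
    [0,0,0],
    [0,0,0],
  ],
  turn=[
    [0,0,0],
    [0,0,0],
    [0,0,0],
    [0,0,0],
    [0,0,0],
    [0,0,0],
    [0,0,0],
    [0,0,0],
    [0,0,0],
    [0,0,0],
  ],
  fingers=[-1,-1,-1,-1,-1,-1,-1,-1,-1,-1],
  grip_force=25,
)

```text
time: 14.13
position: [0.6091, -0.0725, 0.2054]
tool_rot: [-1.163, 0.298, -0.909]
ft_force: [0.4, 0.9, 1.5]
grip_width: 0.618
```

```bash
python3 - <<'E'
from h import *
where(); a=ctrl.get_image("top")[120:220,320:420]; b=ctrl.get_image("scene")[180:260,230:310]
cv2.imwrite("pics/a8.png",cv2.convertScaleAbs(np.hstack([cv2.resize(x,(400,400),interpolation=cv2.INTER_CUBIC) for x in(a,b)]),alpha=1.4))
E
```

```text
t 14.13 h 24.8 off [1.3 0.3] jaw 30.2 tilt err 0.1 grip 0.618 F [0.4 0.9 1.5] T [ 0.04  0.35 -0.01] q [ 0.75 -0.04 -0.54  1.98 -0.31  0.77  1.13]
```

View pics/a8.png

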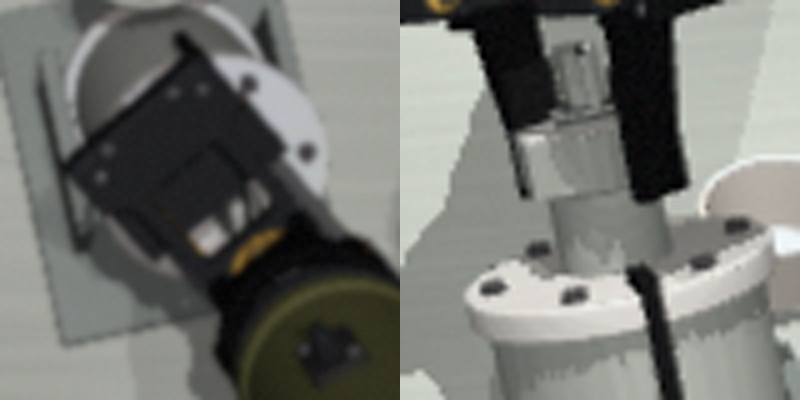

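The jaws read 0.618, about 53.8 mm, so they are on the nut's flats, and the knob still points at the rib. Now I run the nut down.

Emit:
play_rows(
  translation=[
    [0,0,0],
    [0,0.15,0],
    [0,0.15,0],
    [0,0.15,0],
    [0,0.15,0],
    [0,0.15,0],
    [0,0.15,0],
    [0,0.15,0],
    [0,0.15,0],
    [0,0.15,0],
  ],
  turn=[
    [0,0,0],
    [0,0.12,0],
    [0,0.12,0],
    [0,0.12,0],
    [0,0.12,0],
    [0,0.12,0],
    [0,0.12,0],
    [0,0.12,0],
    [0,0.12,0],
    [0,0.12,0],
  ],
  fingers=[-1,-1,-1,-1,-1,-1,-1,-1,-1,-1],
  grip_force=40,
)

```text
time: 15.07
position: [0.6098, -0.0724, 0.2043]
tool_rot: [-0.565, 1.164, -1.479]
ft_force: [0.5, 0.6, 1.9]
grip_width: 0.616
```

```bash
cat >> h.py <<'E'
def tw():
    s=ctrl.get_state(); c,u,v,w=frame(); print("moment about axis", round(float(s["torque"]@w),3), "F axial",round(float(s["ft_force"]@w),2))
E
python3 - <<'E'
from h import *
where();tw()
E
```

```text
t 15.07 h 23.4 off [1.3 0.2] jaw -32.0 tilt err 0.1 grip 0.616 F [0.5 0.6 1.9] T [-0.01  0.27  0.18] q [ 0.78 -0.04 -0.58  1.98 -0.31  0.77  0.04]
moment about axis 0.132 F axial 1.39
```

The moment is 0.13 N·m, which matches plain thread friction. I'll go on, more slowly near the earliest possible seat.

Emit:
play_rows(
  translation=[
    [0,0.13,0],
    [0,0.13,0],
    [0,0.13,0],
    [0,0.13,0],
    [0,0.13,0],
    [0,0.13,0],
    [0,0.06,0],
    [0,0.06,0],
    [0,0,0],
    [0,0,0],
  ],
  turn=[
    [0,0.1,0],
    [0,0.1,0],
    [0,0.1,0],
    [0,0.1,0],
    [0,0.1,0],
    [0,0.1,0],
    [0,0.05,0],
    [0,0.05,0],
    [0,0,0],
    [0,0,0],
  ],
  fingers=[-1,-1,-1,-1,-1,-1,-1,-1,-1,-1],
)

```text
time: 15.9
position: [0.6102, -0.0723, 0.2035]
tool_rot: [-0.03, 1.686, -1.732]
ft_force: [1.3, -0.1, 1.0]
grip_width: 0.616
```

```bash
python3 - <<'E'
from h import *
where();tw()
E
```

```text
t 15.9 h 22.5 off [1.4 0.2] jaw -71.7 tilt err 0.1 grip 0.616 F [ 1.3 -0.1  1. ] T [ 0.23  0.23 -0.01] q [ 0.8  -0.04 -0.6   1.98 -0.31  0.76 -0.65]
moment about axis -0.138 F axial 0.31
```

Emit:
play_rows(
  translation=[
    [0,0.06,0],
    [0,0.06,0],
    [0,0.06,0],
    [0,0.06,0],
    [0,0.06,0],
    [0,0.06,0],
    [0,0.06,0],
    [0,0.06,0],
    [0,0,0],
    [0,0,0],
  ],
  turn=[
    [0,0.05,0],
    [0,0.05,0],
    [0,0.05,0],
    [0,0.05,0],
    [0,0.05,0],
    [0,0.05,0],
    [0,0.05,0],
    [0,0.05,0],
    [0,0,0],
    [0,0,0],
  ],
  fingers=[-1,-1,-1,-1,-1,-1,-1,-1,-1,-1],
)

```text
time: 16.73
position: [0.6104, -0.0723, 0.203]
tool_rot: [0.336, 1.964, -1.825]
ft_force: [1.9, 1.6, 1.4]
grip_width: 0.615
```

```bash
python3 - <<'E'
from h import *
where();tw()
E
```

```text
t 16.73 h 22.0 off [1.4 0.2] jaw -94.6 tilt err 0.1 grip 0.615 F [1.9 1.6 1.4] T [ 0.28  0.15 -0.05] q [ 0.81 -0.04 -0.61  1.98 -0.31  0.76 -1.05]
moment about axis -0.192 F axial 0.19
```

Emit:
play_rows(
  translation=[
    [0,0.06,0],
    [0,0.06,0],
    [0,0.06,0],
    [0,0.06,0],
    [0,0.06,0],
    [0,0.06,0],
    [0,0.06,0],
    [0,0,0],
    [0,0,0],
    [0,0,0],
  ],
  turn=[
    [0,0.05,0],
    [0,0.05,0],
    [0,0.05,0],
    [0,0.05,0],
    [0,0.05,0],
    [0,0.05,0],
    [0,0.05,0],
    [0,0,0],
    [0,0,0],
    [0,0,0],
  ],
  fingers=[-1,-1,-1,-1,-1,-1,-1,-1,-1,-1],
)

```text
time: 17.57
position: [0.6106, -0.0723, 0.2026]
tool_rot: [0.696, 2.189, -1.866]
ft_force: [2.8, 0.9, 0.6]
grip_width: 0.613
```

```bash
python3 - <<'E'
from h import *
where();tw()
E
```

```text
t 17.57 h 21.6 off [1.3 0.1] jaw -114.7 tilt err 0.1 grip 0.613 F [2.8 0.9 0.6] T [ 0.25 -0.04  0.02] q [ 0.82 -0.04 -0.62  1.98 -0.31  0.76 -1.4 ]
moment about axis -0.094 F axial -0.88
```

Total is now about 2.53 rad with no lag between the commanded and measured angle. I'll continue.

Emit:
play_rows(
  translation=[
    [0,0.05,0],
    [0,0.05,0],
    [0,0.05,0],
    [0,0.05,0],
    [0,0.05,0],
    [0,0.05,0],
    [0,0,0],
    [0,0,0],
    [0,0,0],
    [0,0,0],
  ],
  turn=[
    [0,0.04,0],
    [0,0.04,0],
    [0,0.04,0],
    [0,0.04,0],
    [0,0.04,0],
    [0,0.04,0],
    [0,0,0],
    [0,0,0],
    [0,0,0],
    [0,0,0],
  ],
  fingers=[-1,-1,-1,-1,-1,-1,-1,-1,-1,-1],
)

```text
time: 18.4
position: [0.6087, -0.0715, 0.2016]
tool_rot: [0.95, 2.325, -1.874]
ft_force: [-7.9, 1.4, 7.6]
grip_width: 0.63
```

```bash
python3 - <<'E'
from h import *
where();tw()
a=ctrl.get_image("top")[120:220,320:420]; b=ctrl.get_image("scene")[180:260,230:310]
cv2.imwrite("pics/a9.png",cv2.convertScaleAbs(np.hstack([cv2.resize(x,(400,400),interpolation=cv2.INTER_CUBIC) for x in(a,b)]),alpha=1.4))
E
```

```text
t 18.4 h 21.5 off [-0.7  1.3] jaw -127.9 tilt err 0.3 grip 0.63 F [-7.9  1.4  7.6] T [-0.67  1.21  2.22] q [ 0.83 -0.04 -0.63  1.98 -0.31  0.77 -1.64]
moment about axis 2.145 F axial 10.13
```

View pics/a9.png

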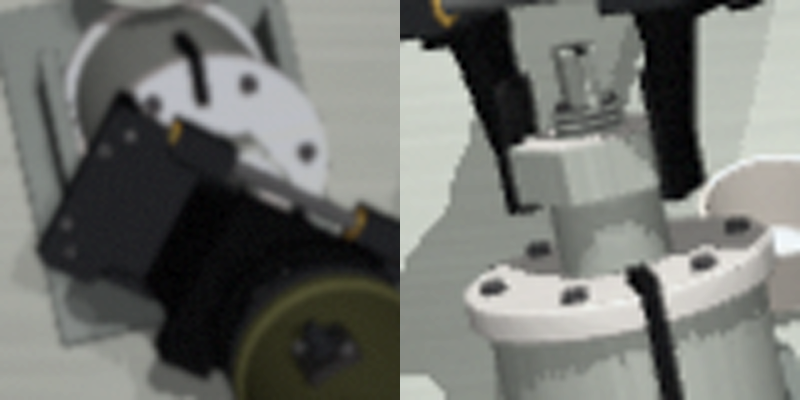

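The moment jumped to 2.1 N·m with 10 N axial, and the pads started to cam open, so the nut is hard on its stop. The picture shows the knob still on the rib. I'll release, then back off along the axis.

Emit:
play_rows(
  translation=[
    [0,0,0],
    [0,0,0],
    [0,0,0],
    [0,0,0],
    [0,0,0],
    [0,0,0],
    [0,0,0],
    [0,0,0],
    [0,0,0],
    [0,0,0],
  ],
  turn=[
    [0,0,0],
    [0,0,0],
    [0,0,0],
    [0,0,0],
    [0,0,0],
    [0,0,0],
    [0,0,0],
    [0,0,0],
    [0,0,0],
    [0,0,0],
  ],
  fingers=[1,1,1,1,1,1,1,1,1,1],
)

```text
time: 19.33
position: [0.6105, -0.0723, 0.2021]
tool_rot: [0.967, 2.33, -1.868]
ft_force: [-0.4, 0.3, -0.6]
grip_width: 0.997
```

```bash
python3 - <<'E'
from h import *
where();tw()
E
```

```text
t 19.33 h 21.2 off [1.  0.2] jaw -128.5 tilt err 0.1 grip 0.997 F [-0.4  0.3 -0.6] T [-0.06  0.52  0.03] q [ 0.83 -0.03 -0.63  1.98 -0.31  0.76 -1.64]
moment about axis 0.006 F axial -0.38
```

Emit:
play_rows(
  translation=[
    [0,-6,0],
    [0,-12,0],
    [0,-12,0],
    [0,-12,0],
    [0,-15,0],
    [0,-15,0],
    [0,-15,0],
    [0,-15,0],
    [0,-10,0],
    [0,0,0],
  ],
  turn=[
    [0,0,0],
    [0,0,0],
    [0,0,0],
    [0,0,0],
    [0,0,0],
    [0,0,0],
    [0,0,0],
    [0,0,0],
    [0,0,0],
    [0,0,0],
  ],
  fingers=[1,1,1,1,1,1,1,1,1,1],
)

```text
time: 20.17
position: [0.5595, -0.0845, 0.3038]
tool_rot: [0.971, 2.325, -1.867]
ft_force: [0.3, -0.4, 0.7]
grip_width: 1.001
```

```bash
python3 - <<'E'
from h import *
where()
a=ctrl.get_image("top");cv2.imwrite("pics/t10.png",a); b=ctrl.get_image("scene");cv2.imwrite("pics/s10.png",b);a=a[120:220,320:420];b=b[180:260,230:310]
cv2.imwrite("pics/a10.png",cv2.convertScaleAbs(np.hstack([cv2.resize(x,(400,400),interpolation=cv2.INTER_CUBIC) for x in(a,b)]),alpha=1.4))
E
```

```text
t 20.17 h 135.6 off [ 2.5 -0.5] jaw -128.5 tilt err 0.4 grip 1.001 F [ 0.3 -0.4  0.7] T [-0.08  0.59 -0.04] q [ 0.86 -0.23 -0.53  1.92 -0.42  1.02 -1.55]
```

View pics/a10.png

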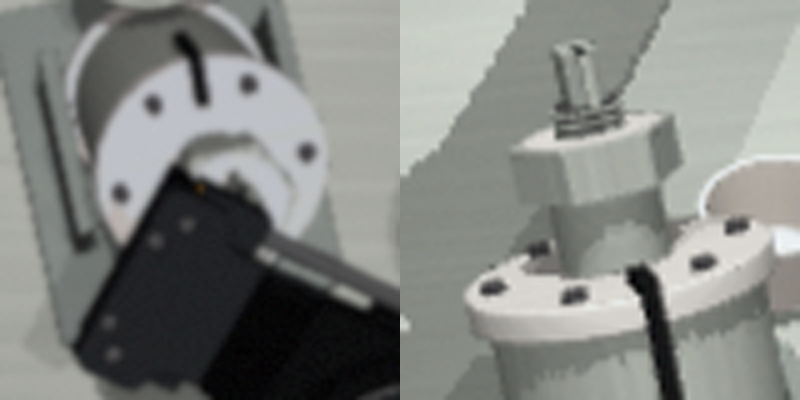

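View pics/s10.png

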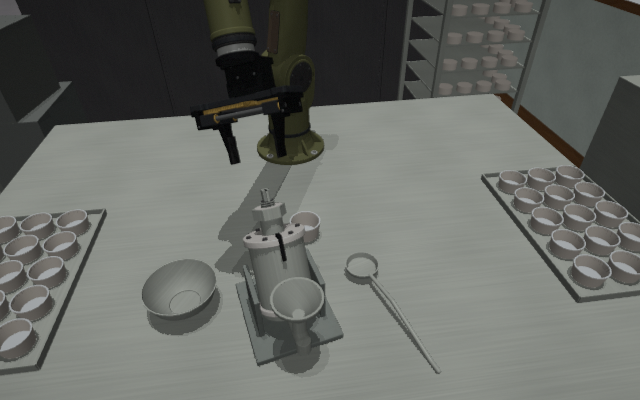

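Scene view: the knob is in line with the rib and the nut sits lower with bare thread visible. The bystanders haven't moved. I'll move the arm aside for a clear top view.

```bash
python3 - <<'E'
from h import *
s=ctrl.get_state(); rows(np.array(s["position"])+[0.0,-.22,.03],R.from_rotvec(s["tool_rot"]),8)
E
```

```text
n 8 trans mm [-13.91  -6.09  23.23] turn [0. 0. 0.] |t| 27.754504138968134 deg/row 0.0
path [[np.float64(0.559), np.float64(-0.111), np.float64(0.305)], [np.float64(0.559), np.float64(-0.139), np.float64(0.309)], [np.float64(0.559), np.float64(-0.166), np.float64(0.312)], [np.float64(0.559), np.float64(-0.194), np.float64(0.316)], [np.float64(0.559), np.float64(-0.221), np.float64(0.32)], [np.float64(0.559), np.float64(-0.249), np.float64(0.324)], [np.float64(0.559), np.float64(-0.276), np.float64(0.327)], [np.float64(0.559), np.float64(-0.304), np.float64(0.331)]]
```

Emit:
play_rows(
  translation=[
    [-14,-6,23],
    [-14,-6,23],
    [-14,-6,23],
    [-14,-6,23],
    [-14,-6,23],
    [-14,-6,23],
    [-14,-6,23],
    [-14,-6,23],
    [0,0,0],
    [0,0,0],
  ],
  turn=[
    [0,0,0],
    [0,0,0],
    [0,0,0],
    [0,0,0],
    [0,0,0],
    [0,0,0],
    [0,0,0],
    [0,0,0],
    [0,0,0],
    [0,0,0],
  ],
  fingers=[1,1,1,1,1,1,1,1,1,1],
)

```text
time: 21.1
position: [0.5602, -0.3039, 0.329]
tool_rot: [-0.969, -2.332, 1.867]
ft_force: [0.2, 1.0, -0.1]
grip_width: 0.997
```

```bash
python3 - <<'E'
from h import *
where()
a=ctrl.get_image("top");cv2.imwrite("pics/t11.png",a); b=ctrl.get_image("scene");cv2.imwrite("pics/s11.png",b);a=a[150:190,360:400];b=b[183:223,248:288]
cv2.imwrite("pics/a11.png",cv2.convertScaleAbs(np.hstack([cv2.resize(x,(400,400),interpolation=cv2.INTER_NEAREST) for x in(a,b)]),alpha=1.4))
E
```

```text
t 21.1 h 180.3 off [ -27.8 -214.6] jaw -128.7 tilt err 0.0 grip 0.997 F [ 0.2  1.  -0.1] T [-0.04  0.57  0.1 ] q [ 0.99  0.03 -0.33  1.66 -0.4   1.16 -1.26]
```

View pics/a11.png

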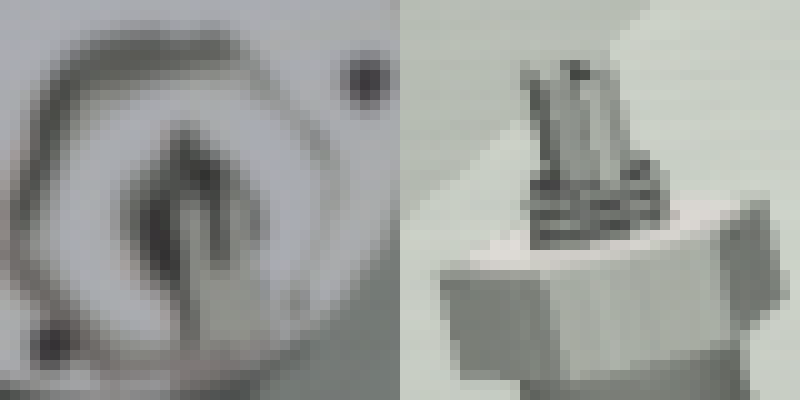

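View pics/t11.png

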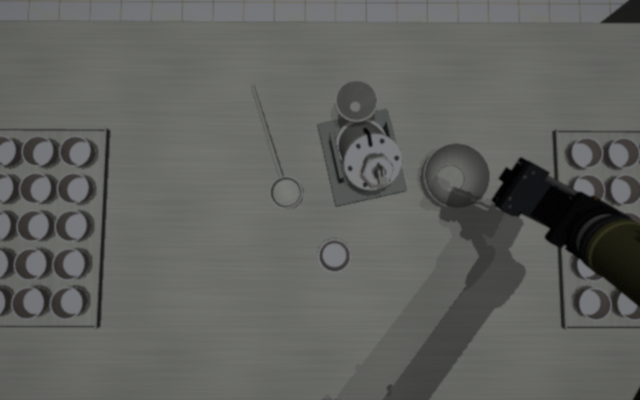

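```bash
python3 - <<'E'
from h import *
P=[onax("top",uv,.082) for uv in[(380.7,167.5),(381.8,172),(382,176.3)]]
print(np.round(P,1)); 
for i,j in((0,2),(1,2),(0,1)):
    d=P[i]-P[j];print(np.degrees(np.arctan2(d[1],d[0])))
# expected pixel line for zero angle
c,u,v,w=frame()
for r in(0,.01,.0215):print(r,proj("top",c+.082*w+(r+.001)*u),proj("scene",c+.082*w+(r+.001)*u))
# engraved line: dark ridge weighted centre per row near the predicted axis, top image
g=cv2.cvtColor(cv2.imread("pics/t11.png"),cv2.COLOR_BGR2GRAY)
print(g[163:180,374:390])
print("expected nut corner dirs: seated, jaw approx -115..-128")
for uv in[(367.8,160),(382.8,157.3),(392.7,165.5)]:
    p=onax("top",uv,.050);print(np.round(p,1),np.hypot(*p),np.degrees(np.arctan2(p[1],p[0])))
E
```

```text
[[17.9 -1.8]
 [ 9.  -2.5]
 [ 0.9 -1.6]]
-0.6439024085025068
-6.046616925012198
4.3542486120871535
0 [[381.11926901 176.42407534]] [[263.2692049 188.1007633]]
0.01 [[380.29223578 171.28309214]] [[264.22587439 188.66375037]]
0.0215 [[379.33143276 165.31057256]] [[265.35637851 189.32903676]]
[[123 120 108  86  75  87 106 118 122 123 123 123 123 122 120 115]
 [121 116  99  69  56  70  90 107 117 122 123 123 123 123 122 119]
 [117 106  84  60  48  56  67  84 102 115 121 123 123 123 123 122]
 [105  89  71  56  47  45  45  58  80 100 115 121 123 122 123 122]
 [ 89  74  63  56  50  42  35  44  67  86 106 118 122 123 122 123]
 [ 77  65  58  56  55  51  40  46  66  79  94 112 121 123 123 122]
 [ 70  56  51  56  64  65  51  48  70  83  87  99 115 122 123 123]
 [ 59  45  44  60  79  81  65  51  74  92  88  88 109 120 123 122]
 [ 51  38  42  65  89  94  79  56  76  97  91  82 103 120 122 123]
 [ 48  38  41  63  90  98  84  57  72  96  91  79  99 118 123 123]
 [ 49  38  39  57  85  97  86  57  69  94  92  84 100 118 123 122]
 [ 54  38  37  51  78  96  87  60  66  93  97  96 110 121 123 123]
 [ 62  42  35  46  73  95  89  65  68  91 101 106 118 122 123 122]
 [ 77  51  38  43  70  96  94  79  79  94 103 111 117 122 123 119]
 [ 88  68  51  45  70  95  99  94  95 101 104 106 112 120 120 115]
 [101  86  73  57  69  94 102 102 102 103 102 101 105 116 116 108]
 [114 106  93  69  67  90 102 103 102 103 103 101 104 113 109  99]]
expected nut corner dirs: seated, jaw approx -115..-128
[25.5 14.4] 29.263714625145404 29.365964803594487
[ 24.3 -13.8] 27.91489835935563 -29.547963888451108
[  4.3 -29.6] 29.95725512959003 -81.76907676629165
```

```bash
python3 - <<'E'
from h import *
g=cv2.cvtColor(cv2.imread("pics/t11.png"),cv2.COLOR_BGR2GRAY).astype(float)
L=[]
for r in range(169,176):
    s=g[r,379:384]; w=np.clip(s.max()*0.97-s,0,None); 
    # parabola min
    i=np.argmin(s); i=min(max(i,1),3); a,b,c=s[i-1:i+2]; L.append((379+i+0.5*(a-c)/(a-2*b+c),r))
L=np.array(L);print(np.round(L,2).tolist())
P=np.array([onax("top",p,.082) for p in L]);k=np.polyfit(P[:,0],P[:,1],1);print("line angle",np.degrees(np.arctan(k[0])),"offset v",k[1]);print(np.round(P,1).tolist())
# rib on cap (top at h=6mm)
Q=[]
for r in range(130,148):
    s=g[r,358:378]; w=np.clip(70-s,0,None)
    if w.sum()>30: Q.append((358+(w*np.arange(20)).sum()/w.sum(),r))
Q=np.array(Q);q=np.array([onax("top",p,.006) for p in Q]);print(np.round(np.c_[Q,q],1).tolist())
m=(q[:,0]>36)&(q[:,0]<58);k=np.polyfit(q[m,0],q[m,1],1);print("rib slope",np.degrees(np.arctan(k[0])),"mean v",q[m,1].mean(),"bearing",np.degrees(np.arctan2(q[m,1].mean(),q[m,0].mean())))
E
```

```text
[[380.62, 169.0], [380.88, 170.0], [381.03, 171.0], [381.14, 172.0], [381.21, 173.0], [381.32, 174.0], [381.39, 175.0]]
line angle -2.1216824257792455 offset v -0.8531560914547724
[[15.1, -1.2], [13.2, -1.4], [11.2, -1.4], [9.3, -1.3], [7.4, -1.1], [5.5, -1.0], [3.6, -0.9]]
[[366.9, 130.0, 68.8, 0.6], [366.9, 131.0, 66.9, 0.9], [366.4, 132.0, 65.1, 2.0], [366.4, 133.0, 63.3, 2.5], [367.1, 134.0, 61.0, 1.5], [367.6, 135.0, 58.9, 0.7], [368.6, 136.0, 56.6, -0.7], [368.9, 137.0, 54.5, -0.9], [369.0, 138.0, 52.5, -0.9], [369.1, 139.0, 50.5, -0.8], [369.2, 140.0, 48.6, -0.7], [369.5, 141.0, 46.5, -0.8], [369.6, 142.0, 44.5, -0.9], [369.8, 143.0, 42.5, -0.9], [369.4, 144.0, 40.7, 0.2], [366.4, 145.0, 40.1, 6.3], [358.6, 146.0, 41.5, 21.3]]
rib slope -28.207167864817063 mean v 1.937367698776997 bearing 2.353889432992358
```

```bash
python3 - <<'E'
from h import *
where(); print(ctrl.close_job())
E
```

```text
t 21.2 h 180.2 off [ -26.2 -211.7] jaw -128.5 tilt err 0.1 grip 0.999 F [0.4 0.3 0.2] T [-0.01  0.57  0.04] q [ 0.99  0.03 -0.33  1.66 -0.4   1.16 -1.26]
the job is handed in; nothing more can be done
None
```

I turned the pointer knob about 1.18 rad clockwise onto the index rib, then ran the jam nut down about 2.6 rad until it hit its stop on the boss. I handed the job in at 21.2 s with the arm clear of everything.

- **First knob grip:** this one missed. The fingertips closed on the 26 mm screw just below the knob, so I raised the gripper 7.5 mm and gripped again. The opening then read 13 mm, which matches the knob's thickness.
- **Pointer:** in the last top picture the engraved line is about 2° past the rib (limit 7°). That reading is good to a couple of degrees. The jaws, when they let go of the knob, read 0.2° from the rib line.
- **Jam nut:** at the end of the turn the moment jumped from about 0.1 to 2.1 N·m. The pads slipped a few degrees on the flats, as they would against a hard stop. In the last pictures the nut has turned about 150°, which agrees. The cameras can't resolve the 0.08 rad limit, so the torque jump is the main evidence that it is seated. I did not grip it again to check.
- **Bystanders:** the bowl, ladle and cup look unmoved in both views, judged by eye.

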